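# Draw the kaleidoscope out of its keyhole holder and hold it aslant

### The job

The small red kaleidoscope stands captive in the slot of the wooden holder on the top tier: grip its barrel, guide it upright and slowly (slower than 10 cm a second) along the slot to the wide opening at the slot's end and draw it up out of there, without forcing it and without disturbing the other things. Then, ready for someone to look through, tip it to about 45 degrees, halfway between upright and lying, glass bead still the higher end, the direction of the lean being free. Finish while still holding it there, still in the gripper, its lower end at least 6 cm above the holder.

Things in the scene. Friction and masses are not known exactly. Their poses are not given: they have to be found in the camera images.
- kaleidoscope_mid (a point): Red kaleidoscope, 117 mm tall, about 120 g, upright. Above its lower end: flange 30 mm across, 7 mm thick; neck 14 mm across up to 38 mm; red barrel 30 mm across from 38 to 100 mm (grip here); clear glass bead 22 mm across on top. Point: on the axis at mid-barrel, 69 mm above the lower end; z runs along the axis to the bead. Centre of mass near here.
- kaleidoscope_eye (a point): Centre of the lower face of the kaleidoscope's brass eyepiece flange; same axes. The flange rests on the holder's inner floor under its top plate, with 7 mm of free height, the neck in the slot at holder x = -55 to -38 mm at the start; it can pass up only through the wide opening.
- holder: Beech keyhole holder, hollow block 160 x 60 x 30 mm, fixed on the top tier at any yaw. Origin: centre of its underside; x along the slot towards the wide opening, z up. Inner floor 6 mm up; top plate from 20 to 30 mm up, with a slot 20 mm wide running straight along the x axis from x = -65 mm into the opening.
- holder_opening (a point): Centre of the wide square opening (44 x 44 mm) at the slot's end, at the level of the holder's top face; 45 mm along x from the holder's centre. Axes as the holder.
- stand: White tiered stand, 360 mm wide along its y, fixed. Origin on the table under the step between the top and the middle tier. Top tier 80 mm high from x = -180 to 0 mm, middle tier 55 mm high from 0 to 85 mm, bottom tier 30 mm high from 85 to 165 mm.
- nubby_ball_mid (a point): Orange nubby ball, 46 mm across, on the bottom tier; its centre. Leave alone.
- worry_cube_mid (a point): Beech worry cube, 34 mm, on the middle tier; its centre. Leave alone.
- fidget_spinner_mid (a point): Black fidget spinner, 72 mm across, 11 mm thick, on the middle tier; its centre. Leave alone.
- gear_puzzle_mid (a point): Green gear puzzle, 60 x 70 x 16 mm, on the middle tier; its centre. Leave alone.
- mug: Blue mug 76 mm across and 85 mm tall on the table to the left; centre of its underside. Leave alone.
- bead_jar: Jar 60 mm across and 80 mm tall on the table to the right; centre of its underside. Leave alone.

How it is judged:
By the outcome, as a careful person would: the job done as asked, in the order asked, and still so for the second after the job is handed in, while the arm keeps its last pose, push and grip.
It also fails if it takes over 35 s, if anything falls off the work surface, if the arm or the gripper's body presses on something with over 40 N, if the wrist force passes 120 N, or if a joint passes its speed limit or range.

### The arm

A 6-joint arm with a two-finger parallel gripper is mounted at the origin on the work surface. World frame = base frame: x ahead of the robot, y to its left, z up, the work surface at z = 0. Lengths are in mm, angles in degrees, forces in N, time in s.
With the tool pointing down it reaches from about 350 to 850 mm from the base axis. Payload 8.1 kg.
Tool frame: the origin (TCP) lies on the centre line of the jaws, within the pads' length; the fingertips stand r.tip_extent ahead of it and the grasp point (between the pads) lies 8 mm behind it (r.tip_extent is the distance from the TCP to the fingertips, in mm); z points along the fingers, y is the direction in which the jaws open and shut (so a half turn about z gives the same grasp; the last joint's range is limited). The gripper opens to 85 mm and grips with 20 to 120 N. Pads are 22 mm wide; open, the fingers measure 114 mm over their backs; the gripper's body (76 mm by 85 mm) begins 54 mm behind the grasp point. The pads swing forward as they close: fully open they stand 13 mm farther back than shut.
Start: joints at [-70.611, 7.471, 85.268, -0, 87.261, -4.893], TCP at [246.756, -546.916, 242.292] pointing down, gripper open.
Joint ranges: [-169.43, 169.43], [-51.17, 129.36], [1.28, 143.12], [-76.62, 256.62], [0, 156.53], [-152.29, 152.29]. Speed limits (degrees/s): [136.94, 136.94, 159.86, 180, 180, 180].

### API

Orientations are given as [roll, pitch, yaw] about the fixed x, y, z axes, in that order (R = Rz(yaw) Ry(pitch) Rx(roll)).
In Python, from bench import sense, optics, hand_in, spotter, r gives the robot as it stands.
- The arm moves only by the tool apply_moves, never from a script. Its argument "series" is a list of rows, each a list of 3 entries, a list of its own where there are three numbers: the opening, from 0 (shut) to 1 (fully open), then the shift along the world's x, y, z in m, then the turn about the world's z in rad. In form: [[grip, [x, y, z], turn], ...]. A call has 1 to 5 rows; each row is the pose to reach, as a shift and turn from the pose measured when the call began; what a row does not reach only later rows make up. A row lasts 1/8 s, in which the tool goes at most 62.5 mm and 10.7 degrees, less where a joint would pass 70% of its speed; a pose out of reach is approached as far as the arm can. A call with a gripper value outside its range is refused whole. The fingers move at their own pace and stop on an object; "grip_force" is the grip in N (left out, the last holds). Time passes only in rows, so rows that repeat a pose let the fingers close. It gives the time, the measured TCP pose, the force and the opening at its end, in the units of the state.
- sense(): the state, without advancing time (a new reading comes with each control period).
- optics.snapshot(name): name is "scene" or "top" or "wrist"; returns a dict with "color" (420x560x3 uint8, blue, green, red), "intrinsics" (3x3 intrinsics, pixels), "distortion" ([k1, k2, p1, p2, k3] as OpenCV has them; the pictures are not rectified), "rvec" (rotation vector, rad) and "tvec" (3), from world to camera coordinates, as OpenCV has them. Camera axes: x right, y down, z forward; pixel columns grow to the right and rows downward; lengths in mm; the calibration is good to about 2 mm. A picture is of the moment at which its call begins. There is no depth.
- hand_in(): hands the job in, once; it reports no verdict.
Trained networks look in a picture, given as the dict that the camera call returned (one of the last four; its "shot" number tells which), for a name from the list of things; names that differ only in an ending like _2 or _b are one class to them, and where a whole thing is asked for, a point or a joint stands for the part that bears it (a point fixed in the world has none). Each returns a list of dicts, best first, with "p" (0 to 1); they miss things now and then, are a little off and sometimes report something else, mostly with a low value. They report only what shows in the picture. A call takes as long as a camera call.
- spotter.search_frame(picture, query): "xyz" ([x, y, z] in mm, in the coordinates of the camera as it stood for that picture, good to about 4 mm: the middle of the surface that is visible of it).
- spotter.masks_of(picture, query): "mask" (420x560 bool, what is visible of it).
The state is a dict: "time": time; "joint_pos": joint angles; "qd": joint speeds; "joint_efforts": joint torques, N m; "tool_pos": TCP position; "tcp_rot": TCP orientation; "ft_force": force on the tool from outside, world axes, zero at the start; "wrist_torque": the same for the moment, N m; "finger_gap": finger opening in mm.
Only numpy, scipy, OpenCV 4.12 (cv2) and the standard library are available. Lean on these libraries where they do the work, as an engineer would, in place of code of your own. Each camera call takes 0.05 s, during which the arm holds its last target.

## Working session

There is one attempt and no reset: what is moved stays moved. The work goes in short steps, Python scripts to look and compute and a tool call to move; the robot and the scene stay as the last step left them, time stands still between calls to the robot, and variables do not carry over. Pictures are saved under pics/ and viewed, and the job is handed in when it is done.

Besides the shell and the picture viewer there is one more tool, called after "Request:" as a command line: name --argument value ..., lists and objects as JSON in quotes. apply_moves: Moves the arm, as the interface text tells. Its arguments: {"type":"object","properties":{"series":{"type":"array"},"grip_force":{"type":"number"}},"required":["series"]}

```bash
ls; mkdir -p pics
python3 - <<'E'
from bench import sense, optics, spotter, r
import cv2
print([a for a in dir(r) if a[0]!='_'], r.tip_extent)
print(sense())
for n in ("scene","top","wrist"):
    s=optics.snapshot(n); cv2.imwrite(f"pics/{n}0.png",s["color"]); print(n,s["intrinsics"].tolist() if hasattr(s["intrinsics"],'tolist') else s["intrinsics"],s["rvec"],s["tvec"],s["distortion"])
E
```

```text
pics
['PlanningError', 'tip_extent'] 11.0
{'time': 0.0, 'joint_pos': array([-7.06108579e+01,  7.51628007e+00,  8.53312716e+01, -9.65416758e-04,
        8.72604435e+01, -4.89384025e+00]), 'qd': array([ 0.03256438,  0.00114914,  0.10555504, -0.0053487 ,  0.05179713,
        0.0029806 ]), 'joint_efforts': array([ 2.28757635e-03, -5.69401431e+01, -5.00552416e+01, -4.71076405e-06,
        1.48683088e-02, -6.76920877e-06]), 'tool_pos': array([ 246.57398963, -546.40142591,  241.21309315]), 'tcp_rot': array([-1.79892316e+02, -8.25233548e-03,  2.42830216e+01]), 'ft_force': array([-0.28265649, -0.00101497, -0.53973985]), 'wrist_torque': array([-0.02833694,  0.0039248 , -0.03910785]), 'finger_gap': 85.30496877889703}
scene [[415.4653557172496, 0.0, 277.30873158802234], [0.0, 415.4653557172496, 208.24272159894684], [0.0, 0.0, 1.0]] [ 1.9266822   1.10350693 -0.60396873] [-304.68868982 -204.94905078 1513.12037541] [-0.02096915  0.          0.          0.          0.        ]
top [[384.41847939238244, 0.0, 283.1543127284152], [0.0, 384.41847939238244, 206.87238776501837], [0.0, 0.0, 1.0]] [ 2.09576849 -2.13050669  0.19490338] [ -12.71414603  643.17277031 1173.8963249 ] [-0.05565631  0.          0.          0.          0.        ]
wrist [[303.2202781795694, 0.0, 280.205423063176], [0.0, 303.2202781795694, 210.1057538859438], [0.0, 0.0, 1.0]] [-2.42434976  1.56536043  0.23501335] [-599.77487633  -37.59762255  380.23585212] [-0.04550935  0.          0.          0.          0.        ]
```

View pics/scene0.png

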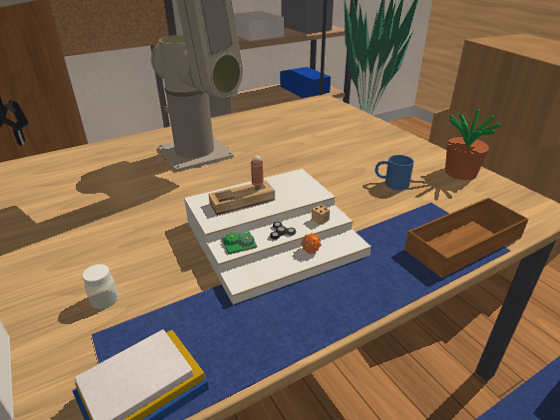

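View pics/top0.png

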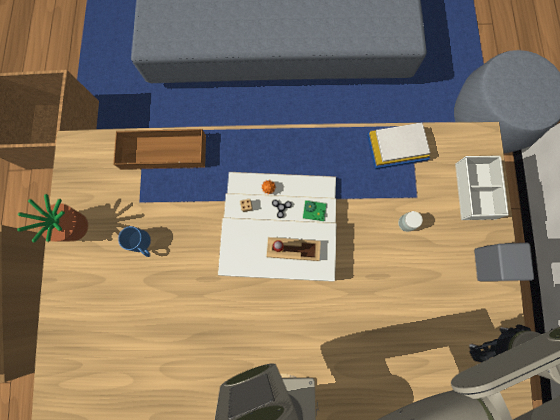

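View pics/wrist0.png

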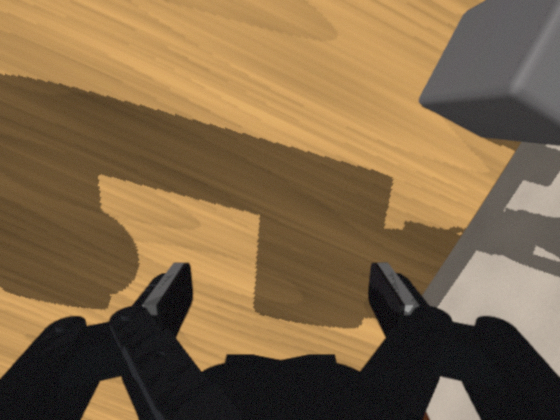

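```bash
cat > h.py <<'E'
from bench import sense, optics, spotter, r
import cv2, numpy as np
def cam(s):
    K=np.array(s["intrinsics"],float);D=np.array(s["distortion"],float);R,_=cv2.Rodrigues(np.array(s["rvec"],float));t=np.array(s["tvec"],float).ravel()
    return K,D,R,t
def proj(s,P):
    K,D,R,t=cam(s); p,_=cv2.projectPoints(np.array(P,float).reshape(-1,3),R,t,K,D); return p.reshape(-1,2)
def ray(s,uv,z):
    K,D,R,t=cam(s); u=cv2.undistortPoints(np.array(uv,float).reshape(-1,1,2),K,D).reshape(-1,2)
    d=np.c_[u,np.ones(len(u))]@R; c=-R.T@t
    return c+d*((z-c[2])/d[:,2])[:,None]
def toworld(s,x):
    K,D,R,t=cam(s); return R.T@(np.array(x)-t)
E
python3 - <<'E'
from h import *
for n in ("scene","top"):
    s=optics.snapshot(n)
    print(n,s["shot"],"cam at",(-cam(s)[2].T@cam(s)[3]).round())
    for q in ("kaleidoscope_mid","holder","stand","holder_opening","kaleidoscope_eye"):
        try:
            o=spotter.search_frame(s,q)
            for a in o[:2]: print(q,round(a["p"],2),toworld(s,a["xyz"]).round(1))
            m=spotter.masks_of(s,q)
            for k,a in enumerate(m[:1]):
                ys,xs=np.nonzero(a["mask"]); print("  mask",round(a["p"],2),len(xs),xs.min(),xs.max(),ys.min(),ys.max())
                np.save(f"m_{n}_{q}.npy",a["mask"])
        except Exception as e: print(q,e)
    im=s["color"]
    np.save(f"im_{n}.npy",im)
x=cv2.imread("pics/top0.png")[165:285,215:345]; cv2.imwrite("pics/topz.png",cv2.resize(x,None,fx=6,fy=5.99,interpolation=cv2.INTER_NEAREST)[:600])
x=cv2.imread("pics/scene0.png")[145:300,180:375]; cv2.imwrite("pics/scenez.png",cv2.resize(x,None,fx=3.8,fy=3.8,interpolation=cv2.INTER_CUBIC))
x=cv2.imread("pics/top0.png")[230:270,260:330]; cv2.imwrite("pics/topzz.png",cv2.resize(x,None,fx=11,fy=11,interpolation=cv2.INTER_NEAREST))
E
```

```text
scene 4 cam at [1345. -421.  662.]
kaleidoscope_mid 0.86 [521.5  -7.7 161.8]
  mask 0.86 352 251 263 156 190
holder 0.88 [526.2 -53.5  99.4]
  mask 0.82 1286 209 274 181 213
  mask 0.37 1382 209 274 181 214
holder_opening 0.64 [ 610.9 -428.9   55.4]
holder_opening 0.62 [530.8 -58.1 103.5]
  mask 0.68 1308 209 274 181 214
kaleidoscope_eye 0.66 [522.1 -11.  160.9]
  mask 0.65 349 251 263 156 189
top 5 cam at [ 402.  -36. 1276.]
  mask 0.61 109 273 283 240 251
holder 0.78 [501.4 -61.4 114.3]
  mask 0.78 980 267 320 237 260
stand 0.65 [577.8   7.2  85.4]
  mask 0.74 9814 218 336 172 281
holder_opening 0.73 [505.4 -62.2 112.6]
  mask 0.81 986 267 320 237 260
kaleidoscope_eye 0.43 [505.2 -12.8 188.2]
kaleidoscope_eye 0.2 [ 629.  -120.8   65.3]
```

View pics/scenez.png

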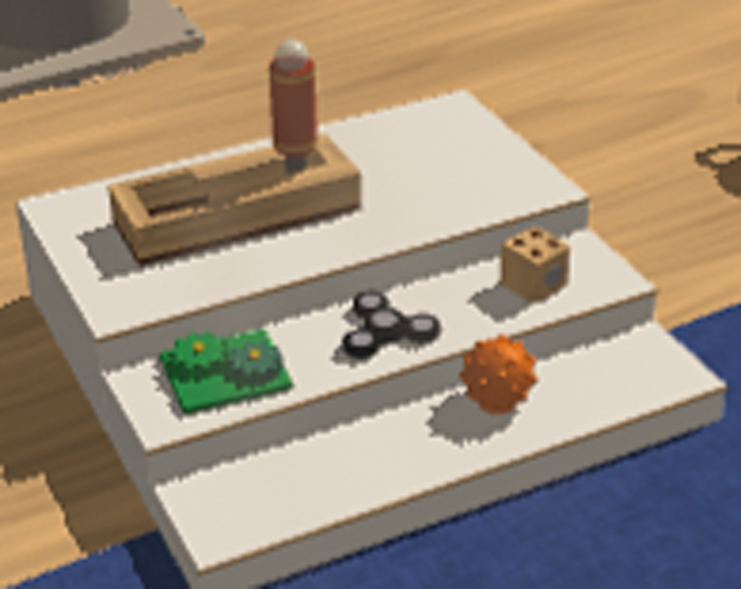

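View pics/topzz.png

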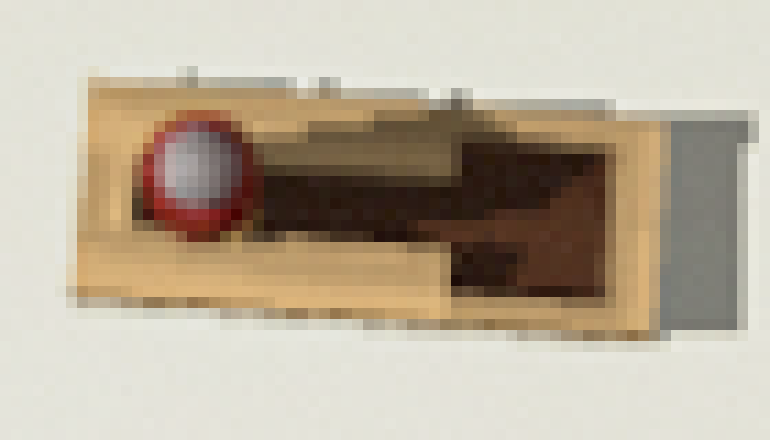

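Run:
```python
from h import *
from scipy.spatial.transform import Rotation as Ro
s=optics.snapshot("wrist"); st=sense()
K,D,R,t=cam(s); c=-R.T@t
T=Ro.from_euler('xyz',st['tcp_rot'],degrees=True).as_matrix()
print("cam in tool",T.T@(c-st['tool_pos']),"axis in tool",T.T@R[2], "imgx in tool",T.T@R[0])
# holder rough from top image zz: corners of top face
s=optics.snapshot("top")
def px(x,y): return (260+x/11-.5,230+y/11-.5)
print("top corners",ray(s,[px(85,92),px(660,122),px(655,335),px(78,300)],110).round(1))
print("opening",ray(s,[px(460,145),px(605,150),px(600,295),px(450,290)],110).round(1))
print("barrel top",ray(s,[px(197,178)],186).round(1), "bead", ray(s,[px(195,168)],195).round(1))
```

```text
cam in tool [  74.4597546     0.81546217 -132.15383413] axis in tool [-2.90723537e-01 -3.63488420e-04  9.56807030e-01] imgx in tool [1.66336959e-05 9.99999926e-01 3.84951394e-04]
top corners [[ 538.1   26.2  110. ]
 [ 527.1 -132.6  110. ]
 [ 468.7 -129.4  110. ]
 [ 480.8   28.6  110. ]]
opening [[ 521.7  -77.3  110. ]
 [ 519.7 -117.2  110. ]
 [ 479.9 -114.7  110. ]
 [ 481.9  -73.6  110. ]]
barrel top [[506.5  -6.6 186. ]] bead [[508.2  -6.3 195. ]]
```

Request:
apply_moves --series '[[1, [0.023, 0.046, 0.015], 0.1], [1, [0.046, 0.092, 0.03], 0.2], [1, [0.07, 0.138, 0.04], 0.3], [1, [0.093, 0.184, 0.05], 0.4], [1, [0.116, 0.23, 0.05], 0.5]]'

```text
time: 1.98
tool_pos: [363.6, -315.8, 293.6]
tcp_rot: [179.9, 0.0, 53.1]
ft_force: [1.2, -0.6, 0.5]
finger_gap: 85.1
```

Request:
apply_moves --series '[[1, [0.027, 0.055, 0], 0.115], [1, [0.055, 0.11, 0], 0.23], [1, [0.083, 0.165, 0], 0.345], [1, [0.112, 0.22, 0], 0.46], [1, [0.139, 0.276, 0], 0.572]]'

```text
time: 2.6
tool_pos: [503.3, -37.8, 293.9]
tcp_rot: [179.8, 0.0, 86.1]
ft_force: [1.3, -0.4, -0.0]
finger_gap: 85.3
```

Run:
```python
from h import *
s=optics.snapshot("wrist"); st=sense(); print(st['tool_pos'],st['tcp_rot'],st['qd'],st['time'])
cv2.imwrite("pics/w1.png",s["color"])
import pickle; pickle.dump({k:s[k] for k in s},open("w1.pkl","wb"))
```

```text
[505.20793034 -31.0497545  293.66288078] [179.75594843  -0.2287244   86.68311843] [-5.50376876 -1.31675204  1.73656804 -0.58567183  0.56981404 -0.89484712] 2.65
```

View pics/w1.png

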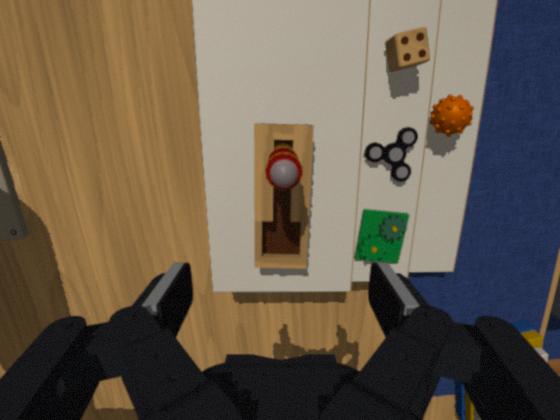

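Request:
apply_moves --series '[[1, [0, -0.01, -0.02], 0], [1, [0, -0.01, -0.045], 0], [1, [0, -0.01, -0.045], 0], [1, [0, -0.01, -0.045], 0]]'

```text
time: 3.15
tool_pos: [505.5, -41.2, 249.7]
tcp_rot: [179.7, -0.2, 86.7]
ft_force: [0.3, 0.7, 0.1]
finger_gap: 85.7
```

Run:
```python
from h import *
s=optics.snapshot("wrist"); st=sense(); print(st['tool_pos'],st['tcp_rot'],st['qd'],st['time'])
import pickle; pickle.dump({k:s[k] for k in s},open("w2.pkl","wb"))
x=s["color"][60:330,180:380]; cv2.imwrite("pics/w2z.png",cv2.resize(x,None,fx=2.2,fy=2.2,interpolation=cv2.INTER_CUBIC))
cv2.imwrite("pics/w2.png",s["color"])
```

```text
[505.72767588 -41.33088129 250.07857133] [179.65394255  -0.21651635  86.66207365] [ 0.1020245  -0.26425256 -0.27903889 -0.00914313 -0.178235   -0.04899733] 3.2
```

View pics/w2.png

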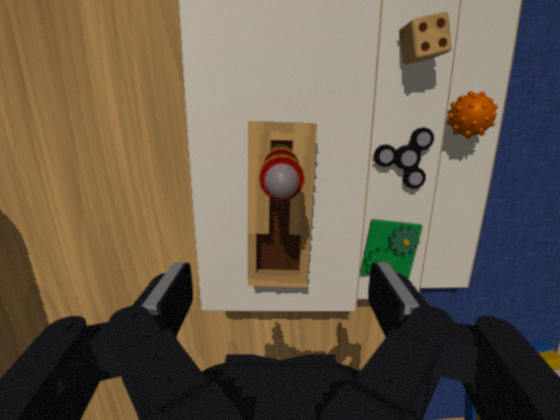

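View pics/w2z.png

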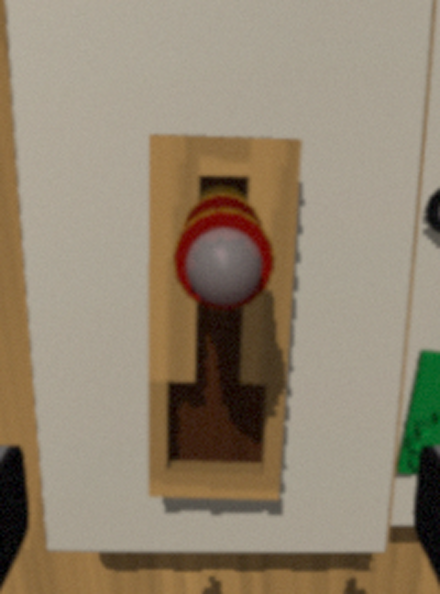

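```bash
cat > fit.py <<'E'
from h import *
import pickle
from scipy.optimize import least_squares
s=pickle.load(open("w2.pkl","rb"))
def px(u,v): return ((u+.5)/2.2-.5+180,(v+.5)/2.2-.5+60)
pts=[(150,135,-80,30),(301,139,-80,-30),(281,497,80,-30),(149,494,80,30),(168,383,23,22),(265,384,23,-22),(265,470,67,-22),(165,470,67,22)]
# image left = -x world; holder x axis = -y world, holder y = +x world?
E
python3 - <<'E'
from fit import *
uv=np.array([px(a,b) for a,b,_,_ in pts]); W=ray(s,uv,110)
print(W.round(1))
def mod(p,L):
    c,q=np.cos(p[2]),np.sin(p[2]); return np.c_[p[0]+c*L[:,0]-q*L[:,1],p[1]+q*L[:,0]+c*L[:,1]]
# yaw -94: holder y axis=( -sin, cos)=(+1,~0): world +x -> image right
L=np.array([(a,-b) for _,_,a,b in pts],float)
for sel in (slice(0,4),slice(0,8)):
    f=least_squares(lambda p:(mod(p,L[sel])-W[sel,:2]).ravel(),[503,-52,-1.64])
    print(f.x[:2].round(2),np.degrees(f.x[2]).round(2)); print(f.fun.reshape(-1,2).round(1).tolist())
p=f.x
print("opening",mod(p,np.array([[45.,0]])),"slot -46",mod(p,np.array([[-46.,0]])))
print("bead",ray(s,[px(222,265)],195).round(1),"barrel top",ray(s,[px(224,262)],186).round(1))
# overlay
im=cv2.resize(s["color"],None,fx=1,fy=1).copy()
E
```

```text
[[ 483.2   32.2  110. ]
 [ 542.4   27.2  110. ]
 [ 529.3 -131.3  110. ]
 [ 468.6 -126.   110. ]
 [ 481.9  -72.   110. ]
 [ 524.1  -75.   110. ]
 [ 522.5 -116.9  110. ]
 [ 477.  -114.1  110. ]]
[505.87 -49.5 ] -94.96
[[-0.3, 0.6], [0.3, 0.4], [-0.5, -0.5], [0.4, -0.6]]
[505.56 -49.59] -94.95
[[-0.6, 0.5], [-0.0, 0.3], [-0.8, -0.6], [0.1, -0.7], [-0.2, 1.4], [1.4, 0.6], [-0.8, -1.3], [0.8, -0.3]]
opening [[501.67565984 -94.41979285]] slot -46 [[509.53144646  -3.75951149]]
bead [[508.8  -4.7 195. ]] barrel top [[509.4  -5.6 186. ]]
```

Request:
apply_moves --series '[[1, [0.0036, 0.0363, 0], -0.028], [1, [0.0036, 0.0363, 0], -0.028], [1, [0.0036, 0.0363, -0.04], -0.028], [1, [0.0036, 0.0363, -0.08], -0.028], [1, [0.0036, 0.0363, -0.08], -0.028]]'

```text
time: 3.82
tool_pos: [507.2, -5.3, 167.5]
tcp_rot: [180.0, -0.2, 85.1]
ft_force: [0.4, -0.7, 0.2]
finger_gap: 85.2
```

Run:
```python
from h import *
s=optics.snapshot("wrist"); st=sense(); print(st['tool_pos'],st['tcp_rot'],st['ft_force'],st['time'])
cv2.imwrite("pics/w3.png",s["color"])
P=[[509.4,-5,186],[509.4,-5,203],[501.7,-94.4,110]]
print(proj(s,P))
```

```text
[508.71321304  -5.41410737 170.03621464] [179.76324415  -0.21077056  85.04873748] [0.52058909 0.10915321 0.71050411] 3.875
[[283.73969336 295.73344781]
 [284.24842795 320.6822877 ]
 [282.22877451 342.91790618]]
```

View pics/w3.png

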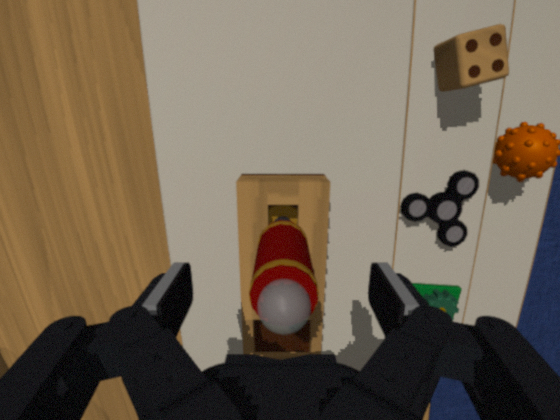

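Request:
apply_moves --series '[[1, [0.0007, 0.0, -0.012], 0], [1, [0.0007, 0.0, -0.022], 0], [0.6, [0.0007, 0.0, -0.022], 0], [0.5, [0.0007, 0.0, -0.022], 0]]' --grip_force 25

```text
time: 4.38
tool_pos: [509.6, -5.4, 148.3]
tcp_rot: [179.7, -0.2, 85.1]
ft_force: [0.3, 0.5, -0.0]
finger_gap: 51.3
```

Request:
apply_moves --series '[[0.4, [0, 0, 0], 0], [0.3, [0, 0, 0], 0], [0.2, [0, 0, 0], 0], [0.2, [0, 0, 0], 0]]' --grip_force 25

```text
time: 4.88
tool_pos: [509.9, -5.5, 148.9]
tcp_rot: [179.7, -0.2, 85.1]
ft_force: [-1.9, -0.0, 5.2]
finger_gap: 29.4
```

Request:
apply_moves --series '[[0.1, [0, 0, 0], 0], [0.1, [0, 0, 0.002], 0], [0.1, [0, 0, 0.0035], 0], [0.1, [0, 0, 0.0035], 0]]' --grip_force 50

```text
time: 5.38
tool_pos: [509.8, -5.5, 152.3]
tcp_rot: [179.7, -0.2, 85.1]
ft_force: [0.7, -1.2, -1.6]
finger_gap: 29.0
```

Run:
```python
from h import *
st=sense(); print(st['tool_pos'],st['tcp_rot'],st['ft_force'],st['wrist_torque'],st['time'],st['finger_gap'])
s=optics.snapshot("wrist");cv2.imwrite("pics/w4.png",s["color"])
s=optics.snapshot("scene");cv2.imwrite("pics/s4.png",cv2.resize(s["color"][130:230,190:330],None,fx=5,fy=5,interpolation=cv2.INTER_CUBIC))
```

```text
[509.80584352  -5.46435675 152.28406511] [179.71319642  -0.20744835  85.05138083] [ 0.66035698 -1.18155193 -1.58869571] [ 0.00274934 -0.01567921 -0.00452622] 5.375 28.985145554498633
```

View pics/w4.png

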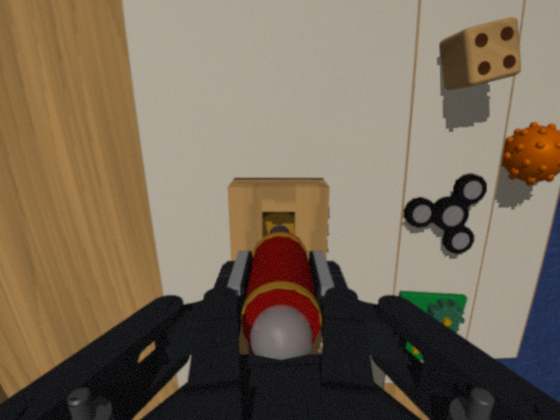

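View pics/s4.png

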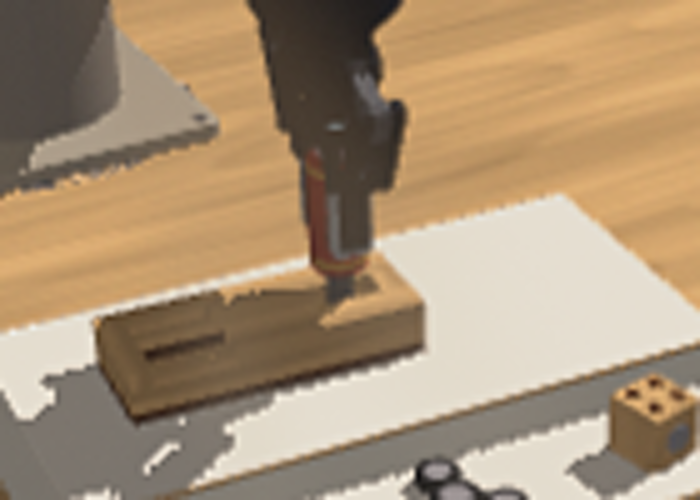

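Request:
apply_moves --series '[[0.1, [-0.0003, -0.003, 0], 0], [0.1, [-0.0008, -0.009, 0], 0], [0.1, [-0.0013, -0.015, 0], 0], [0.1, [-0.0018, -0.021, 0], 0], [0.1, [-0.0024, -0.027, 0], 0]]'

```text
time: 6.1
tool_pos: [507.3, -33.0, 152.2]
tcp_rot: [179.7, -0.2, 85.0]
ft_force: [0.4, -0.4, -1.3]
finger_gap: 29.2
```

Request:
apply_moves --series '[[0.1, [-0.0006, -0.006, 0], 0], [0.1, [-0.0011, -0.012, 0], 0], [0.1, [-0.0017, -0.018, 0], 0], [0.1, [-0.0022, -0.024, 0], 0], [0.1, [-0.0027, -0.03, 0], 0]]'

```text
time: 6.72
tool_pos: [504.6, -63.4, 152.2]
tcp_rot: [179.7, -0.2, 85.0]
ft_force: [0.4, -1.1, -1.1]
finger_gap: 29.1
```

Request:
apply_moves --series '[[0.1, [-0.0005, -0.006, 0], 0], [0.1, [-0.0011, -0.012, 0], 0], [0.1, [-0.0016, -0.018, 0], 0], [0.1, [-0.0022, -0.024, 0], 0], [0.1, [-0.0026, -0.029, 0], 0]]'

```text
time: 7.35
tool_pos: [502.0, -92.8, 152.3]
tcp_rot: [179.7, -0.2, 85.0]
ft_force: [-0.0, 0.2, -0.8]
finger_gap: 28.3
```

Run:
```python
from h import *
st=sense(); print(st['tool_pos'],st['ft_force'],st['time'],st['finger_gap'])
s=optics.snapshot("wrist");cv2.imwrite("pics/w5.png",s["color"])
s=optics.snapshot("scene");cv2.imwrite("pics/s5.png",cv2.resize(s["color"][130:230,190:330],None,fx=5,fy=5,interpolation=cv2.INTER_CUBIC))
```

```text
[501.97212871 -92.79817573 152.25890681] [-0.03024986  0.2165916  -0.80558475] 7.35 28.343347669357147
```

View pics/w5.png

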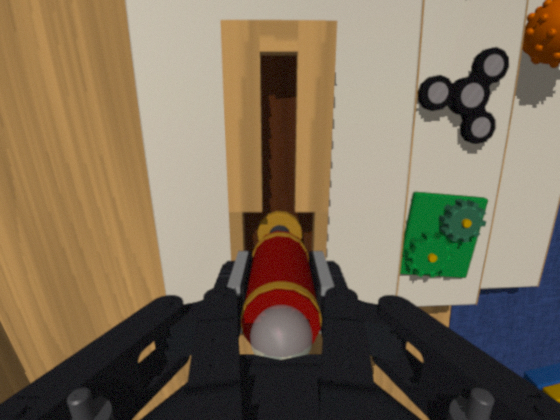

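View pics/s5.png

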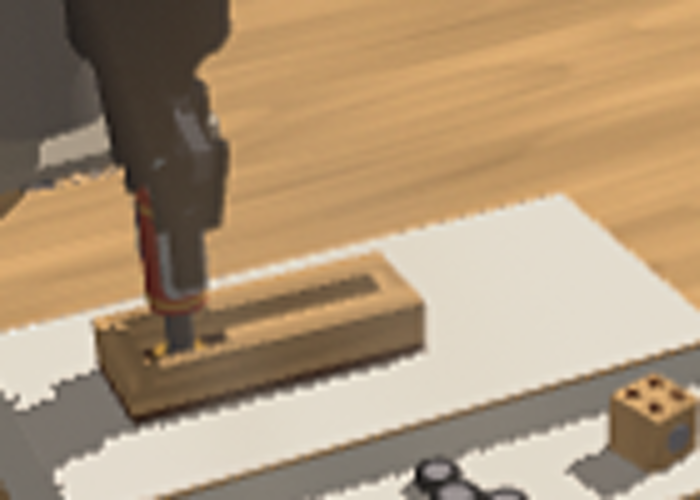

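Request:
apply_moves --series '[[0.1, [-0.0002, -0.0015, 0.004], 0], [0.1, [-0.0002, -0.0015, 0.011], 0], [0.1, [-0.0002, -0.0015, 0.019], 0], [0.1, [-0.0002, -0.0015, 0.027], 0], [0.1, [-0.0002, -0.0015, 0.035], 0]]'

```text
time: 8.07
tool_pos: [501.9, -94.4, 188.1]
tcp_rot: [179.7, -0.2, 85.0]
ft_force: [0.3, -0.7, -1.7]
finger_gap: 29.0
```

Request:
apply_moves --series '[[0.1, [0, 0, 0.008], 0], [0.1, [0, 0, 0.016], 0], [0.1, [0, 0, 0.024], 0], [0.1, [0, 0, 0.03], 0], [0.1, [0, 0, 0.03], 0]]'

```text
time: 8.7
tool_pos: [502.2, -94.5, 218.7]
tcp_rot: [179.6, -0.2, 85.0]
ft_force: [0.2, 0.9, -1.3]
finger_gap: 28.7
```

Run:
```python
from h import *
import pickle
st=sense(); print(st['tool_pos'],st['ft_force'],st['time'],st['finger_gap'])
s=optics.snapshot("scene");cv2.imwrite("pics/s6.png",cv2.resize(s["color"][90:310,170:380],None,fx=2.7,fy=2.7,interpolation=cv2.INTER_CUBIC))
# stand corners from w2 picture: right end back/front corner top tier at z=80
w=pickle.load(open("w2.pkl","rb"))
print(ray(w,[(201,311),(357,311),(180,0),(380,0)],80).round(1))
t=optics.snapshot("top");cv2.imwrite("pics/t6.png",cv2.resize(t["color"][160:290,210:345],None,fx=5,fy=4.6,interpolation=cv2.INTER_NEAREST))
```

```text
[502.24091692 -94.49377631 218.71144462] [ 0.21406001  0.91637615 -1.25756525] 8.7 28.664326974272832
[[ 406.8 -175.5   80. ]
 [ 588.3 -186.7   80. ]
 [ 429.1  139.5   80. ]
 [ 605.2  129.5   80. ]]
```

View pics/s6.png

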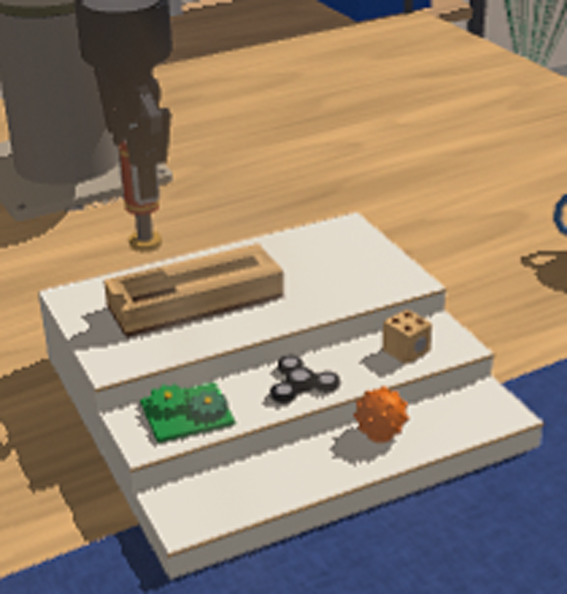

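View pics/t6.png

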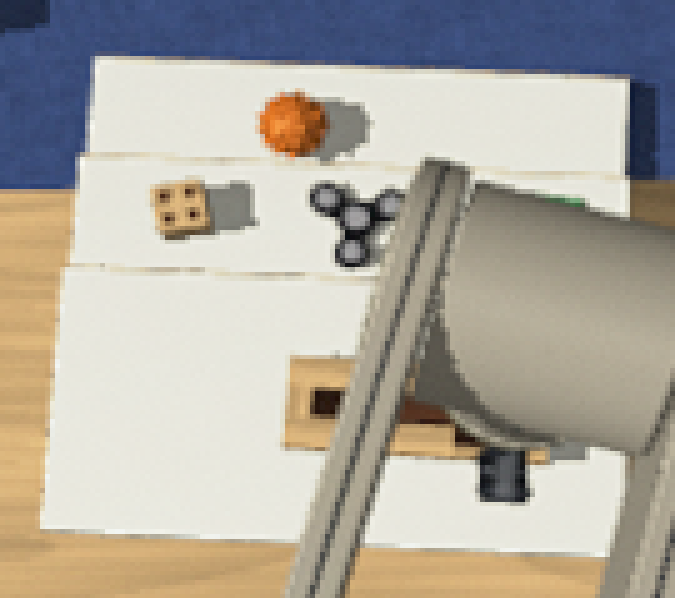

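Request:
apply_moves --series '[[0.1, [0, -0.02, 0], 0], [0.1, [0, -0.045, 0], 0], [0.1, [0, -0.07, 0], 0], [0.1, [0, -0.095, 0], 0], [0.1, [0, -0.118, 0], 0]]'

```text
time: 9.43
tool_pos: [501.5, -213.1, 217.2]
tcp_rot: [179.8, -0.2, 85.0]
ft_force: [-0.3, -0.2, -1.1]
finger_gap: 28.6
```

Request:
apply_moves --series '[[0.1, [0, 0, -0.015], 0], [0.1, [0, 0, -0.035], 0], [0.1, [0, 0, -0.055], 0], [0.1, [0, 0, -0.075], 0], [0.1, [0, 0, -0.085], 0]]'

```text
time: 10.05
tool_pos: [500.6, -212.2, 129.9]
tcp_rot: [179.9, -0.3, 85.0]
ft_force: [-0.5, 0.0, -0.8]
finger_gap: 29.1
```

Run:
```python
from h import *
st=sense(); print(st['tool_pos'],st['ft_force'],st['time'],st['finger_gap'])
s=optics.snapshot("scene");cv2.imwrite("pics/s7.png",cv2.resize(s["color"][90:310,120:330],None,fx=2.7,fy=2.7,interpolation=cv2.INTER_CUBIC))
s=optics.snapshot("wrist");cv2.imwrite("pics/w7.png",s["color"])
```

```text
[ 500.56275104 -212.17411365  129.90869595] [-0.45120631  0.04350958 -0.78192734] 10.05 29.12973379749748
```

View pics/s7.png

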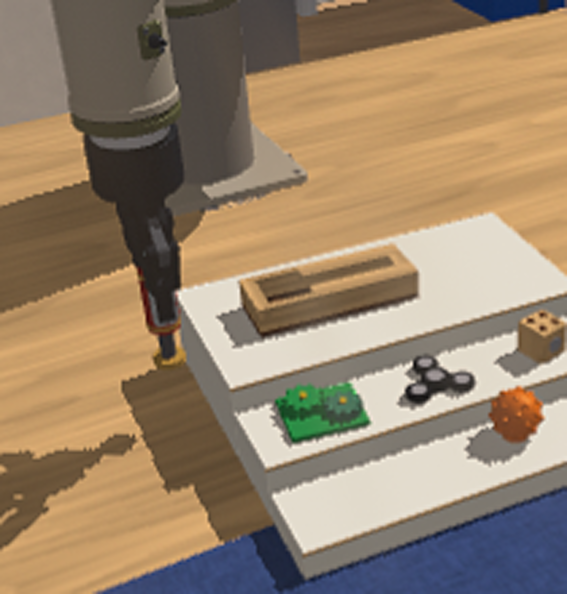

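View pics/w7.png

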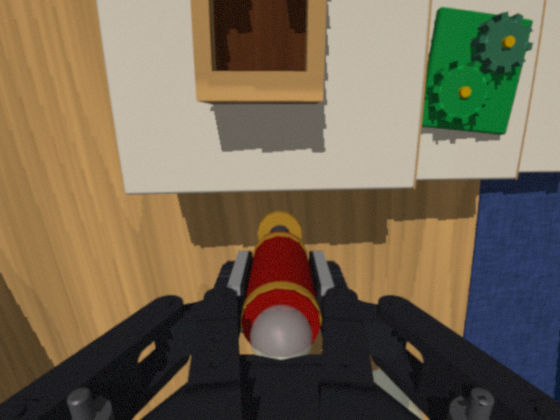

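Request:
apply_moves --series '[[0.1, [0, 0.002, -0.006], 0], [0.1, [0, 0.005, -0.011], 0], [0.1, [0, 0.01, -0.011], 0], [0.1, [0, 0.016, -0.011], 0], [0.1, [0, 0.022, -0.011], 0]]' --grip_force 20

```text
time: 10.78
tool_pos: [501.1, -191.4, 120.4]
tcp_rot: [179.8, -0.1, 85.0]
ft_force: [-1.2, -6.8, 2.1]
finger_gap: 29.0
```

Request:
apply_moves --series '[[0.1, [0, 0.004, 0], 0], [0.1, [0, 0.008, 0], 0], [0.1, [0, 0.012, 0], 0]]' --grip_force 20

```text
time: 11.15
tool_pos: [501.6, -180.6, 121.3]
tcp_rot: [179.7, 0.1, 85.0]
ft_force: [0.1, -7.0, -2.7]
finger_gap: 29.1
```

Run:
```python
from h import *
st=sense(); print(st['tool_pos'],st['ft_force'],st['wrist_torque'],st['time'],st['finger_gap'])
s=optics.snapshot("wrist");cv2.imwrite("pics/w8.png",s["color"])
```

```text
[ 501.64939522 -180.56483776  121.29340189] [ 0.12574314 -7.03707893 -2.65297387] [-1.45581142 -0.09952008  0.00184654] 11.15 29.051526134604547
```

View pics/w8.png

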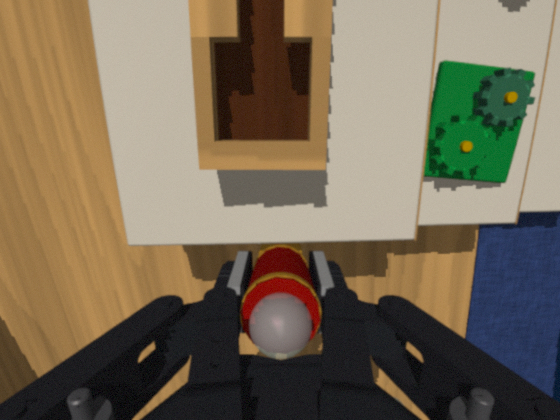

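Request:
apply_moves --series '[[0.1, [0, 0.005, -0.001], 0], [0.1, [0, 0.01, -0.002], 0], [0.1, [0, 0.015, -0.002], 0], [0.1, [0, 0.02, -0.002], 0], [0.1, [0, 0.025, -0.002], 0]]' --grip_force 20

```text
time: 11.82
tool_pos: [501.9, -156.3, 119.7]
tcp_rot: [179.6, 0.2, 85.0]
ft_force: [0.0, -7.7, -5.8]
finger_gap: 29.1
```

Run:
```python
from h import *
st=sense(); print(st['tool_pos'],st['ft_force'],st['wrist_torque'],st['time'],st['finger_gap'])
s=optics.snapshot("wrist");cv2.imwrite("pics/w9.png",s["color"])
s=optics.snapshot("scene");cv2.imwrite("pics/s9.png",cv2.resize(s["color"][110:240,120:270],None,fx=4.5,fy=4.5,interpolation=cv2.INTER_CUBIC))
```

```text
[ 501.90311972 -156.34024841  119.69536402] [ 3.51917624e-03 -7.67086123e+00 -5.83212394e+00] [-1.42732068 -0.05277676  0.0522525 ] 11.825 29.084631890039756
```

View pics/w9.png

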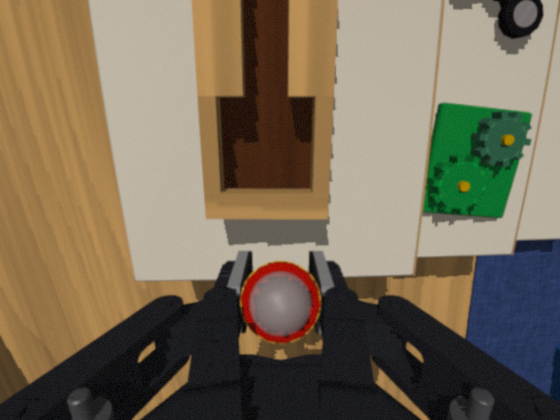

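View pics/s9.png

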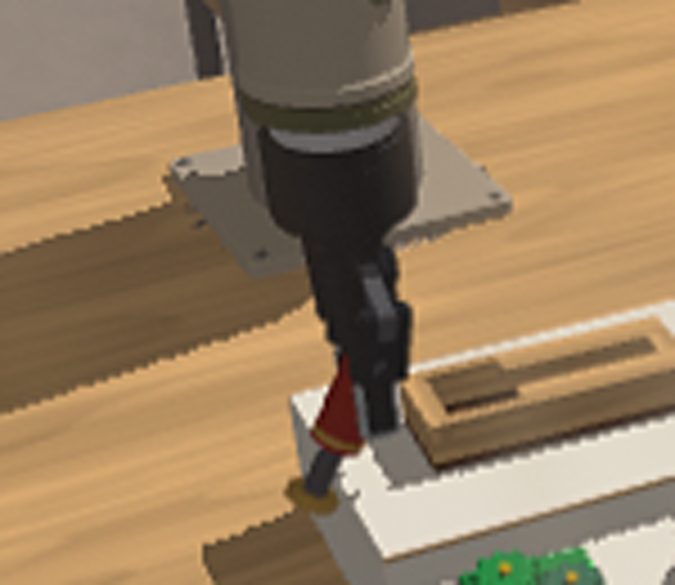

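Request:
apply_moves --series '[[0.1, [0, 0.005, 0], 0], [0.1, [0, 0.01, 0], 0], [0.1, [0, 0.0145, 0], 0], [0.1, [0, 0.0145, 0], 0]]' --grip_force 20

```text
time: 12.42
tool_pos: [501.4, -142.7, 120.1]
tcp_rot: [179.7, 0.4, 85.0]
ft_force: [-3.1, -7.7, -1.2]
finger_gap: 29.0
```

Run:
```python
from h import *
st=sense(); print(st['tool_pos'],st['ft_force'],st['wrist_torque'],st['time'],st['finger_gap'])
s=optics.snapshot("wrist");cv2.imwrite("pics/w10.png",s["color"])
g=np.array([st['tool_pos'][0],st['tool_pos'][1],st['tool_pos'][2]+8])
for a in (30,35,40,45,50):
    u=np.array([0.086,0.996,0])*np.sin(np.radians(a))+np.array([0,0,np.cos(np.radians(a))])
    print(a,proj(s,[g+(d-69-1)*u for d in (100,108.0)]).round(1).tolist())
s=optics.snapshot("scene");cv2.imwrite("pics/s10.png",cv2.resize(s["color"][110:240,120:270],None,fx=4.5,fy=4.5,interpolation=cv2.INTER_CUBIC))
```

```text
[ 501.43994114 -142.68506331  120.12635858] [-3.08380086 -7.74700519 -1.15417055] [-1.6419232   0.64263559 -0.09295699] 12.425 28.986918255436922
30 [[278.9, 285.9], [278.9, 286.4]]
35 [[278.9, 278.6], [278.9, 276.6]]
40 [[278.9, 271.5], [278.9, 266.9]]
45 [[278.8, 264.6], [278.8, 257.7]]
50 [[278.8, 258.0], [278.8, 248.9]]
```

View pics/w10.png

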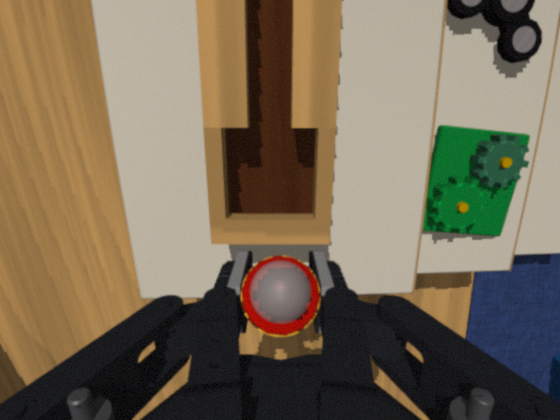

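View pics/s10.png

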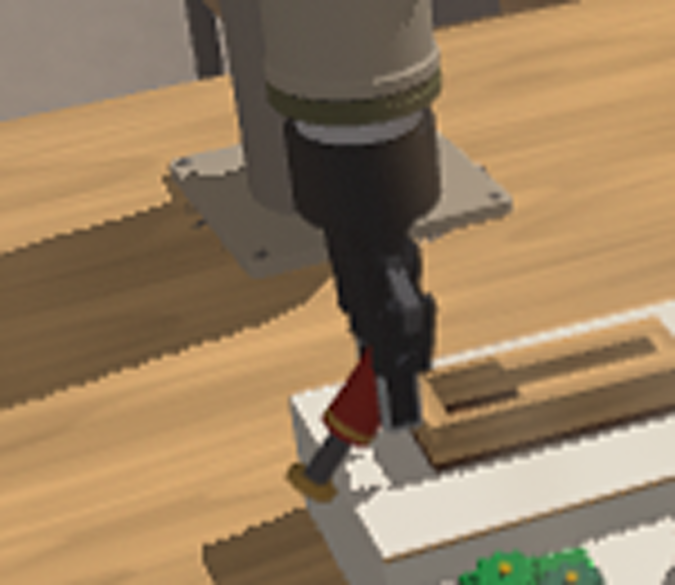

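Request:
apply_moves --series '[[0.1, [0, -0.01, 0], 0], [0.1, [0, -0.022, 0], 0], [0.1, [-0.02, -0.025, 0], 0], [0.1, [-0.045, -0.025, 0], 0], [0.1, [-0.068, -0.025, 0], 0]]' --grip_force 40

```text
time: 13.15
tool_pos: [432.8, -168.2, 120.2]
tcp_rot: [179.7, 0.3, 85.0]
ft_force: [0.2, -0.3, -1.7]
finger_gap: 29.0
```

```bash
cat > tilt.py <<'E'
from h import *
import sys,pickle
from scipy.optimize import least_squares
st=sense(); print(st['tool_pos'].round(1),st['tcp_rot'].round(2),st['ft_force'].round(1),st['wrist_torque'].round(2),st['time'],round(st['finger_gap'],1))
n=sys.argv[1]
w=optics.snapshot("wrist");cv2.imwrite(f"pics/w{n}.png",w["color"])
s=optics.snapshot("scene");cv2.imwrite(f"pics/s{n}.png",cv2.resize(s["color"][80:240,110:290],None,fx=3.7,fy=3.7,interpolation=cv2.INTER_CUBIC))
pickle.dump((st,w,s),open(f"t{n}.pkl","wb"))
E
python3 tilt.py 11
```

```text
[ 432.8 -168.2  120.2] [179.66   0.35  85.  ] [ 0.2 -0.3 -1.7] [ 0.03  0.03 -0.01] 13.15 29.0
```

View pics/w11.png

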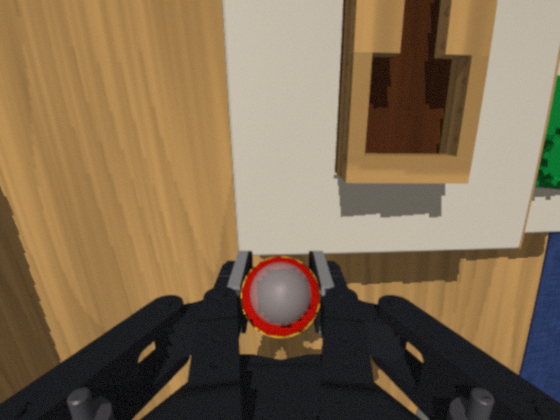

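View pics/s11.png

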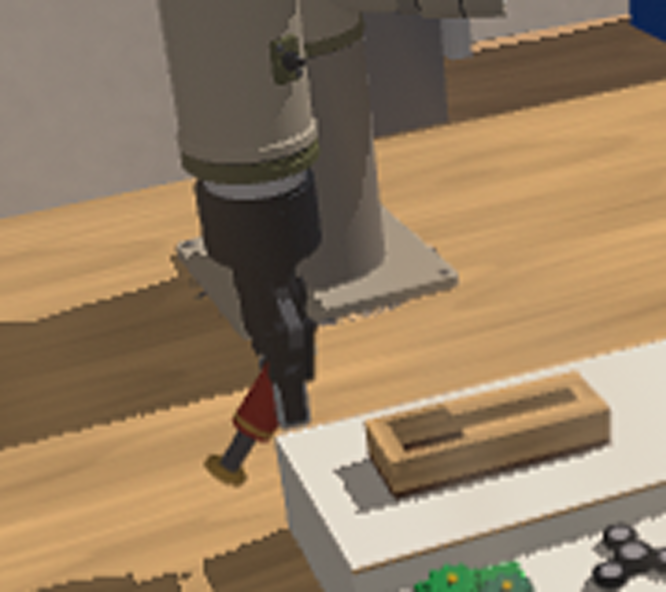

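```bash
cat > fitt.py <<'E'
from h import *
import pickle
from scipy.optimize import least_squares
def fitt(n,scene_pts,wrist_pts):
    st,w,s=pickle.load(open(f"t{n}.pkl","rb"))
    y=np.radians(st['tcp_rot'][2]); h=np.array([np.cos(y),np.sin(y),0])
    g=st['tool_pos']+np.array([0,0,8])
    sp=[((u+.5)/3.7-.5+110,(v+.5)/3.7-.5+80) for u,v,_ in scene_pts]; sd=[d for *_,d in scene_pts]
    wp=[(u,v) for u,v,_ in wrist_pts]; wd=[d for *_,d in wrist_pts]
    def res(p):
        u=h*np.sin(p[3])+np.array([0,0,np.cos(p[3])]); m=g+p[:3]
        return np.r_[(proj(s,[m+(d-69)*u for d in sd])-sp).ravel(),(proj(w,[m+(d-69)*u for d in wd])-wp).ravel(), p[:3]*np.array([.3,.05,.05])]
    f=least_squares(res,[0,0,0,.6]); J=np.linalg.inv(f.jac.T@f.jac)
    print("mid offset",f.x[:3].round(1),"tilt",np.degrees(f.x[3]).round(1),"+-",np.degrees(J[3,3]**.5).round(1),"res",f.fun.round(1))
E
python3 - <<'E'
from fitt import *
fitt(11,[(225,470,3.5),(254,427,38),(238,450,22)],[(281,296,100),(281,292,106)])
E
```

```text
mid offset [ 0.1 -7.2  1.2] tilt 36.7 +- 1.1 res [ 0.2 -0.2 -1.3  0.4  0.1 -0.7 -0.  -1.5  0.1  1.3  0.  -0.4  0.1]
```

Request:
apply_moves --series '[[0.1, [-0.006, 0.008, 0], 0], [0.1, [-0.007, 0.016, 0], 0], [0.1, [-0.007, 0.024, 0], 0], [0.1, [-0.007, 0.029, 0], 0], [0.1, [-0.007, 0.033, 0], 0]]' --grip_force 25

```text
time: 13.88
tool_pos: [425.0, -136.1, 119.8]
tcp_rot: [179.7, 0.5, 85.0]
ft_force: [-0.6, -8.7, -5.6]
finger_gap: 29.1
```

```bash
python3 tilt.py 12
```

```text
[ 425.  -136.1  119.8] [179.71   0.53  85.  ] [-0.6 -8.7 -5.6] [-1.51 -0.15  0.07] 13.875 29.1
```

View pics/w12.png

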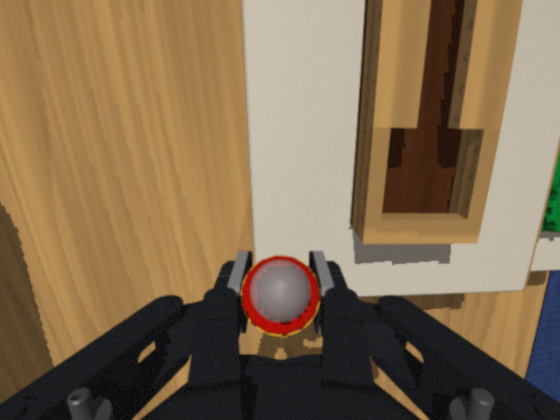

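View pics/s12.png

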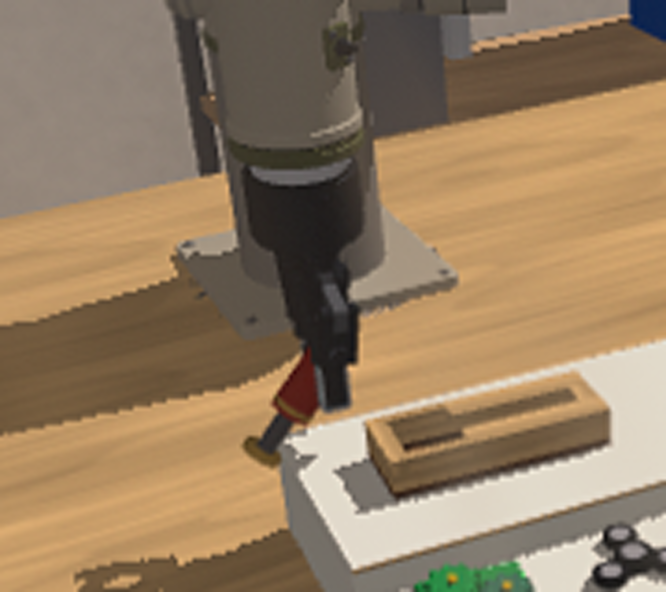

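Run:
```python
from fitt import *
fitt(12,[(261,452,3.5),(294,411,38),(276,434,22)],[(281,295,100),(281,290.5,106)])
```

```text
mid offset [ 0.1 -7.9  0.7] tilt 38.3 +- 1.1 res [ 0.6 -0.1 -1.7  0.3  0.1 -0.9 -0.  -1.5  0.1  1.3  0.  -0.4  0. ]
```

Slip is stable and the tilt is growing; push about 7 mm further.

Request:
apply_moves --series '[[0.1, [0, 0.004, 0], 0], [0.1, [0, 0.0075, 0], 0], [0.1, [0, 0.0075, 0], 0]]' --grip_force 25

```text
time: 14.35
tool_pos: [424.7, -129.6, 119.8]
tcp_rot: [179.8, 0.7, 85.0]
ft_force: [-2.1, -9.2, -2.5]
finger_gap: 28.7
```

```bash
python3 tilt.py 13
```

```text
[ 424.7 -129.6  119.8] [179.75   0.67  85.  ] [-2.1 -9.2 -2.5] [-1.71  0.39 -0.06] 14.35 28.7
```

View pics/w13.png

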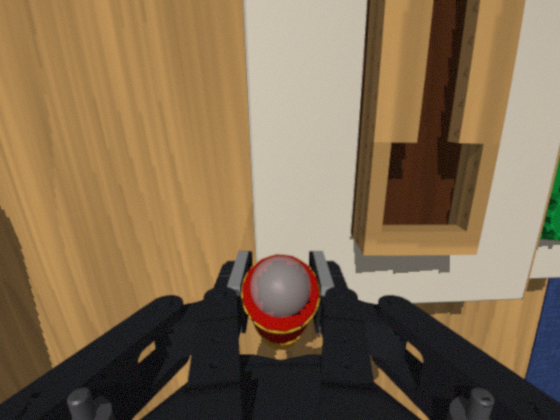

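View pics/s13.png

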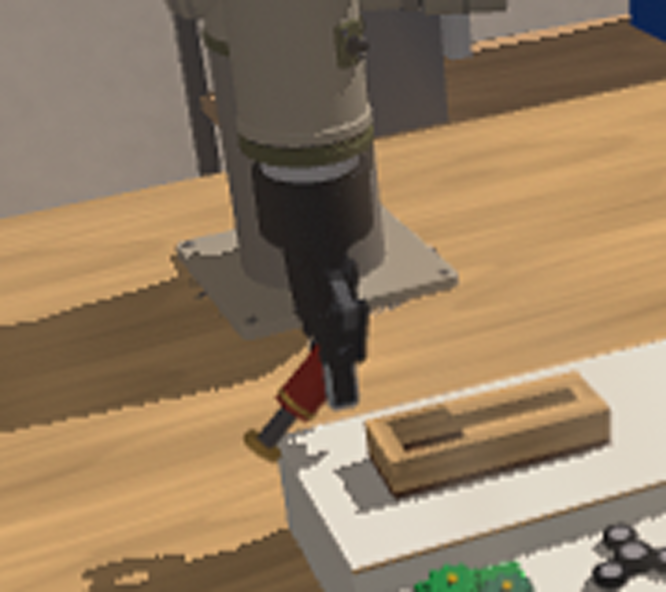

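Run:
```python
from fitt import *
fitt(13,[(262,445,3.5),(299,404,38),(279,427,22)],[(281,293,100),(281,287,106)])
# silhouette compare: model edge points in wrist view for tilts: lowest row of barrel-bottom rim and top rim
```

```text
mid offset [ 0.1 -8.6  2.7] tilt 42.8 +- 1.1 res [ 0.7 -0.3 -1.8  0.5  0.1 -0.9 -0.  -1.6  0.1  1.3  0.  -0.4  0.1]
```

Request:
apply_moves --series '[[0.1, [0, 0.0035, 0], 0], [0.1, [0, 0.0035, 0], 0]]' --grip_force 25

```text
time: 14.7
tool_pos: [424.4, -127.6, 119.6]
tcp_rot: [179.8, 0.9, 85.0]
ft_force: [-0.5, -11.3, -6.8]
finger_gap: 28.9
```

Request:
apply_moves --series '[[0.1, [0, 0, 0], 0], [0.1, [0, -0.006, 0], 0], [0.1, [0, -0.018, 0], 0], [0.1, [0, -0.024, 0], 0], [0.1, [0, -0.024, 0], 0]]' --grip_force 60

```text
time: 15.32
tool_pos: [424.4, -152.1, 119.6]
tcp_rot: [179.8, 0.9, 84.9]
ft_force: [-0.0, -0.9, -0.6]
finger_gap: 28.7
```

```bash
python3 tilt.py 14
```

```text
[ 424.4 -152.1  119.6] [179.79   0.86  84.94] [-0.  -0.9 -0.6] [-0.    0.04  0.02] 15.325 28.7
```

View pics/w14.png

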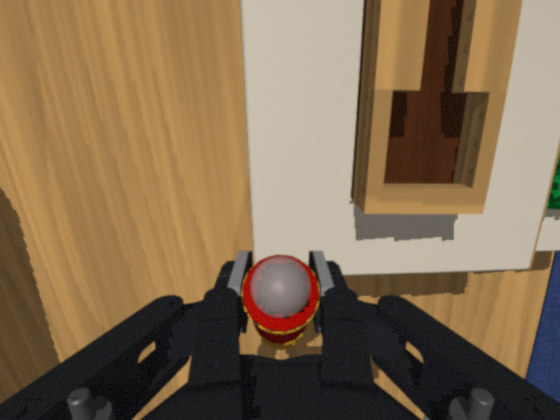

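View pics/s14.png

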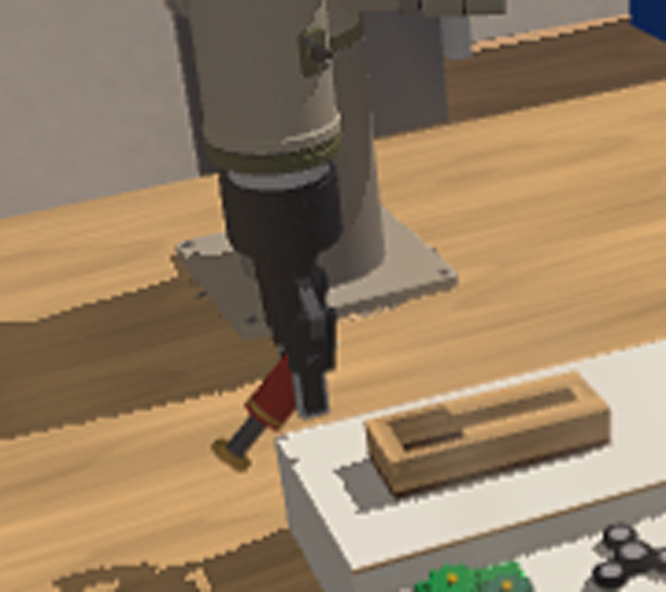

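Request:
apply_moves --series '[[0.1, [0, -0.003, 0.015], 0], [0.1, [0, -0.003, 0.045], 0], [0.1, [0, -0.003, 0.075], 0], [0.1, [0, -0.003, 0.1], 0], [0.1, [0, -0.003, 0.12], 0]]' --grip_force 60

```text
time: 16.05
tool_pos: [424.8, -154.8, 242.1]
tcp_rot: [179.7, 0.9, 85.0]
ft_force: [0.4, 0.1, -1.1]
finger_gap: 29.2
```

Request:
apply_moves --series '[[0.1, [0, 0.0, 0.02], 0], [0.1, [0, 0, 0.03], 0], [0.1, [0, 0, 0.03], 0], [0.1, [0, 0, 0.03], 0]]' --grip_force 60

```text
time: 16.55
tool_pos: [424.4, -154.5, 271.2]
tcp_rot: [179.7, 0.9, 85.0]
ft_force: [-0.4, -0.6, -2.5]
finger_gap: 28.2
```

```bash
sed -i 's/fx=3.7,fy=3.7/fx=3.7,fy=3.7/' tilt.py; python3 tilt.py 15
python3 - <<'E'
import pickle,cv2
st,w,s=pickle.load(open("t15.pkl","rb"))
cv2.imwrite("pics/s15z.png",cv2.resize(s["color"][125:195,140:220],None,fx=8,fy=8,interpolation=cv2.INTER_CUBIC))
cv2.imwrite("pics/w15z.png",cv2.resize(w["color"][220:370,200:360],None,fx=4,fy=4,interpolation=cv2.INTER_CUBIC))
E
```

```text
[ 424.4 -154.5  271.2] [179.74   0.87  84.99] [-0.4 -0.6 -2.5] [-0.02 -0.   -0.  ] 16.55 28.2
```

View pics/s15.png

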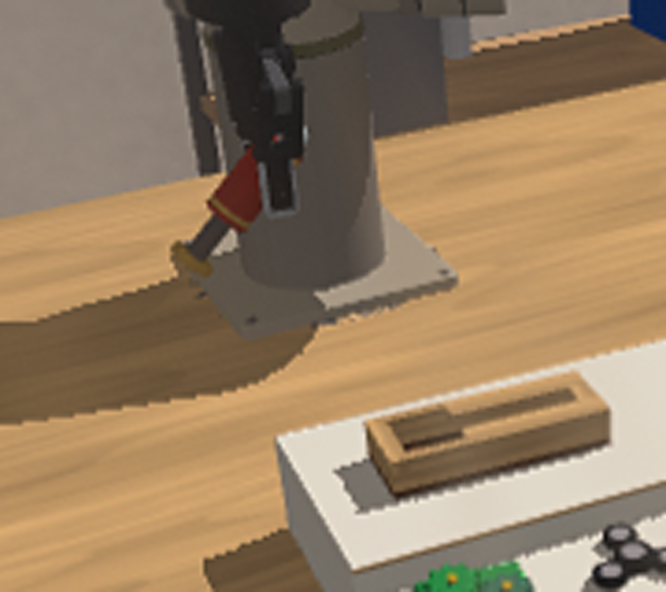

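View pics/s15z.png

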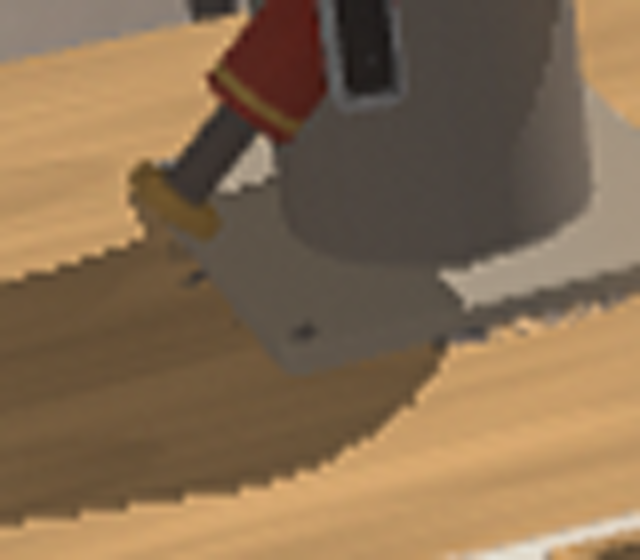

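View pics/w15z.png

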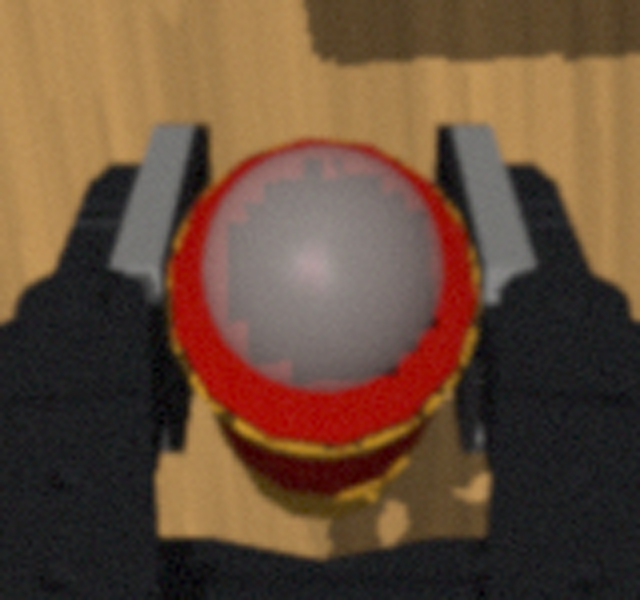

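Run:
```python
from h import *
import pickle
from scipy.optimize import least_squares
st,w,s=pickle.load(open("t15.pkl","rb"))
W=lambda u,v:np.array([(u+.5)/4-.5+200,(v+.5)/4-.5+220]); S=lambda u,v:np.array([(u+.5)/8-.5+140,(v+.5)/8-.5+125])
g=st['tool_pos']+np.array([0,0,8]); ph=np.linspace(0,2*np.pi,180)
def model(p):
    a,hd=p[3],p[4]; h=np.array([np.cos(hd),np.sin(hd),0]); u=h*np.sin(a)+np.array([0,0,np.cos(a)])
    e1=h*np.cos(a)-np.array([0,0,np.sin(a)]); e2=np.cross(u,e1); return g+p[:3],u,e1,e2
def ring(m,u,e1,e2,d,r): return m+(d-69)*u+r*(np.cos(ph)[:,None]*e1+np.sin(ph)[:,None]*e2)
def res(p,full=True):
    m,u,e1,e2=model(p)
    T=proj(w,ring(m,u,e1,e2,100,15)); B=proj(w,ring(m,u,e1,e2,38,15))
    out=[T[:,1].min()-W(0,140)[1],T[:,1].max()-W(0,447)[1],B[:,1].max()-W(0,514)[1],T[:,0].min()-W(168,0)[0],T[:,0].max()-W(480,0)[0]]
    P=proj(s,[m+(3.5-69)*u,m+(38-69)*u])
    out+=list(P[0]-S(174,200))+list(P[1]-S(252,108))
    return np.array(out)
f=least_squares(res,[0,-8,2,.75,np.radians(85)]); C=np.linalg.inv(f.jac.T@f.jac)
print(f.x[:3].round(1),np.degrees(f.x[3:]).round(1),np.degrees(np.sqrt(np.diag(C))[3:]).round(1),f.fun.round(1))
m,u,*_=model(f.x); print("eye",(m-69*u).round(1))
```

```text
[  4.4 -11.4   2.4] [48.2 97.4] [0.8 4.1] [-1.3  0.8  0.2 -0.1  0.1 -0.1  0.9 -1.3  0.6]
eye [ 435.5 -216.9  235.6]
```

```bash
cat > fit2.py <<'E'
from h import *
import pickle
from scipy.optimize import least_squares
def run(n,Wv,Sv,wt=(1,1)):
    st,w,s=pickle.load(open(f"t{n}.pkl","rb"))
    g=st['tool_pos']+np.array([0,0,8]); ph=np.linspace(0,2*np.pi,180)
    def model(p):
        a,hd=p[3],p[4]; h=np.array([np.cos(hd),np.sin(hd),0]); u=h*np.sin(a)+np.array([0,0,np.cos(a)])
        e1=h*np.cos(a)-np.array([0,0,np.sin(a)]); e2=np.cross(u,e1); return g+p[:3],u,e1,e2
    def ring(m,u,e1,e2,d,r): return m+(d-69)*u+r*(np.cos(ph)[:,None]*e1+np.sin(ph)[:,None]*e2)
    def res(p):
        m,u,e1,e2=model(p)
        T=proj(w,ring(m,u,e1,e2,100,15)); B=proj(w,ring(m,u,e1,e2,38,15))
        o=[T[:,1].min()-Wv[0],T[:,1].max()-Wv[1],B[:,1].max()-Wv[2],T[:,0].min()-Wv[3],T[:,0].max()-Wv[4]]
        P=proj(s,[m+(3.5-69)*u,m+(38-69)*u])
        # scene camera calibration offset ~ few px allowed: p[5:7]
        q=list(P[0]+p[5:7]-Sv[0])+list(P[1]+p[5:7]-Sv[1])
        return np.r_[np.array(o)*wt[0],np.array(q)*wt[1],p[0]/1.,(p[4]-np.radians(st['tcp_rot'][2]))/np.radians(1.5),p[5:7]/0.6]
    f=least_squares(res,[0,-8,2,.75,np.radians(85),0,0]); C=np.linalg.inv(f.jac.T@f.jac)
    print(f.x[:3].round(1),np.degrees(f.x[3:5]).round(1),np.degrees(np.sqrt(np.diag(C))[3:5]).round(1),f.x[5:].round(2),f.fun.round(1))
    m,u,*_=model(f.x); print("eye",(m-69*u).round(1))
E
python3 - <<'E'
from fit2 import *
W=lambda u,v:np.array([(u+.5)/4-.5+200,(v+.5)/4-.5+220]); S=lambda u,v:np.array([(u+.5)/8-.5+140,(v+.5)/8-.5+125])
Wv=[W(0,140)[1],W(0,447)[1],W(0,514)[1],W(168,0)[0],W(480,0)[0]]; Sv=[S(174,200),S(252,108)]
run(15,Wv,Sv); run(15,Wv,Sv,(1,.05)); run(15,Wv,Sv,(.1,1))
E
```

```text
[ -0.1 -12.    0.9] [47.2 85.7] [0.5 1.3] [0.92 0.11] [-0.7  0.5 -0.5 -0.1  0.2 -0.9 -0.4 -1.6  0.1 -0.1  0.5  1.5  0.2]
eye [ 420.5 -217.1  233.3]
[ -0.3 -12.7   0.2] [47.6 85.2] [0.6 1.3] [0. 0.] [-0.3  0.2  0.   0.3 -0.2 -0.1 -0.  -0.1  0.  -0.3  0.2  0.   0. ]
eye [ 419.9 -218.1  232.9]
[ 0.1 -9.5  1.3] [44.4 85.1] [2.3 1.5] [0.16 0.08] [-0.3  0.  -0.7 -0.   0.1  0.4 -0.2 -0.9 -0.1  0.1  0.1  0.3  0.1]
eye [ 420.3 -212.1  231.3]
```

Request:
apply_moves --series '[[0.1, [0, 0, 0], 0], [0.1, [0, 0, 0], 0], [0.1, [0, 0, 0], 0], [0.1, [0, 0, 0], 0], [0.1, [0, 0, 0], 0]]' --grip_force 60

```text
time: 17.27
tool_pos: [424.3, -154.5, 271.1]
tcp_rot: [179.8, 0.9, 85.0]
ft_force: [-0.1, -0.5, -1.6]
finger_gap: 29.6
```

```bash
python3 tilt.py 16
python3 - <<'E'
import pickle,cv2,numpy as np
a=pickle.load(open("t15.pkl","rb"));b=pickle.load(open("t16.pkl","rb"))
c=lambda p:p[1]["color"][250:355,235:325].astype(int)
print("diff wrist",np.abs(c(a)-c(b)).mean())
p0=cv2.imread("pics/scene0.png").astype(int); d=np.abs(p0-b[2]["color"].astype(int))
print("mid tier diff",d[200:300,215:375].mean(),"jar",d[260:310,80:120].mean(),"mug",d[150:195,370:420].mean())
cv2.imwrite("pics/s16f.png",b[2]["color"])
E
```

```text
[ 424.3 -154.5  271.1] [179.76   0.87  84.99] [-0.1 -0.5 -1.6] [ 0.01  0.01 -0.  ] 17.275 29.6
diff wrist 3.065679012345679
mid tier diff 0.7208333333333333 jar 10.710833333333333 mug 0.7004444444444444
```

View pics/s16f.png

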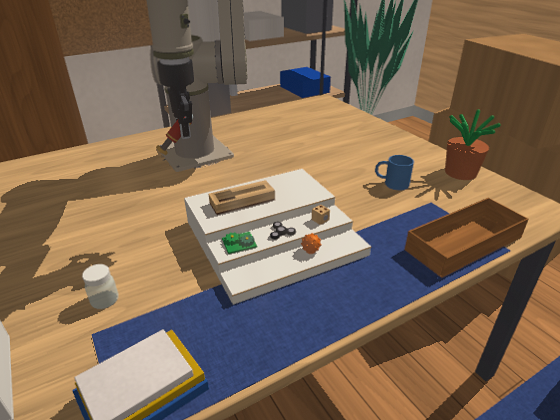

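Run:
```python
import pickle,cv2,numpy as np
from bench import hand_in
a=pickle.load(open("t15.pkl","rb"));b=pickle.load(open("t16.pkl","rb"))
def c(p):
    im=p[1]["color"][250:355,235:325].astype(int); m=(im[...,2]>120)&(im[...,1]<60)
    ys,xs=np.nonzero(m); return xs.mean().round(2),ys.mean().round(2),m.sum()
ca,cb=c(a),c(b); print(ca,cb)
j=lambda p:p[2]["color"][260:310,80:120].astype(int)
if abs(ca[1]-cb[1])<.7: print(hand_in())
```

```text
(np.float64(45.22), np.float64(54.66), np.int64(1563)) (np.float64(45.07), np.float64(54.76), np.int64(1541))
the job is handed in; nothing more can be done
None
```

The kaleidoscope is out of the holder and held at about 45 degrees, bead end up. Its lower end is at z ≈ 232 mm, about 12 cm above the holder. I handed the job in at about 17.3 s of the 35 s allowed.

- **Extraction:** I gripped the barrel, lifted it about 3.5 mm off the inner floor and slid it upright along the slot at about 5 cm/s. I then drew it up through the wide opening. Outside forces stayed around 2 N or less, so it was not forced.
- **Tipping:** The moves can only turn about vertical, so I pivoted the kaleidoscope in a light grip (20–25 N). I pressed its eyepiece flange against the fixed right side of the stand, with up to about 13 N of contact. I then tightened the grip to 60 N and lifted it clear.
- **Last checks:**
  - The kaleidoscope stayed still in the wrist view over about 0.7 s.
  - The things on the tiers and the mug look unchanged. The bead jar's image region differed from the start picture, but the jar looks in the same place, so I put that down to the arm's shadow.
- **What was off:**
  - The tilt estimates disagree a little: about 44 degrees from the scene camera (±2.3) and about 47.5 from the wrist camera.
  - The barrel slipped roughly 1 cm sideways in the pads during tipping.
  - The first push ended with the fingertips right at the end of the holder. They may have touched it, with about 8 N total force on the tool, so I finished the tilt at another spot along the stand's edge.

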